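# Switch the valve test console over to the loaded nest

## Robot

A 7-joint arm with a two-finger parallel gripper is mounted at the origin on a cart in front of the work surface, level with it; the furniture and walls round the work are solid. World frame = base frame: x ahead of the robot, y to its left, z up, the work surface at z = 0. Lengths are in m, angles in rad, forces in N, time in s.
With the tool pointing down it reaches from about 0.35 to 0.9 m from the base axis. Payload 8.1 kg.
Tool frame: the origin (TCP) lies on the centre line of the jaws, within the pads' length; the fingertips stand 11 mm ahead of it and the grasp point (between the pads) lies 8 mm behind it (arm.nose_length is the distance from the TCP to the fingertips, in m); z points along the fingers, y is the line along which they close (so a half turn about z gives the same grasp; the last joint's range is limited). The gripper opens to 92 mm and grips with 3 to 60 N. Pads are 19 mm wide; open, the fingers measure 130 mm over their backs; the gripper's body (75 mm by 190 mm) begins 47 mm behind the grasp point.
Start: joints at [1.139, 0.434, 0.025, 1.573, -0.012, 1.134, -0.075], TCP at [0.202, -0.592, 0.207] pointing down, gripper open.
Joint ranges: [-2.62, 2.62], [-0.44, 2.09], [-1.27, 1.32], [0.08, 2.57], [-1.32, 4.46], [0.12, 2], [-2.74, 2.74]. Speed limits (rad/s): [2.22, 2.22, 3.01, 3.01, 3.14, 3.14, 3.14].

## Interface

Orientations are given as a rotation vector (axis times angle).
In Python, from cell import arm gives the robot as it stands.
- The arm moves only by the tool jog_arm, never from a script. Its argument "moves" is a list of rows, each a list of 4 numbers: the shift along the tool's x, y, z in m, then the turn about the tool's z in rad. In form: [[tx, ty, tz, spin], ...]. A call has 1 to 20 rows; each row is the pose to reach, as a shift and turn from the pose commanded when the call began, along the tool's axes at that moment; what a row does not reach only later rows make up. A row lasts 1/8 s, in which the tool goes at most 62.5 mm and 10.7 degrees, less where a joint would pass 70% of its speed; a pose out of reach is approached as far as the arm can. A call with a gripper value outside its range is refused whole. "hand" is the finger opening in m, from 0 to 0.0918, set as the call begins (left out, the last holds). The fingers move at their own pace and stop on an object; "newtons" is the grip in N (left out, the last holds). Time passes only in rows, so rows that repeat a pose let the fingers close. It gives the time, the measured TCP pose, the force, the opening and the grip force at its end, in the units of the state.
- arm.observe(): the state, without advancing time (a new reading comes with each control period).
- arm.get_image(name): name is "side" or "top" or "wrist"; returns a dict with "color" (400x640x3 uint8, red, green, blue), "z_map" (400x640 float32, m along the optical axis (not along the pixel's ray), 0 where there is no reading), "fx", "fy", "cx", "cy" (pixels), "k1" (the pictures are not rectified: a ray, as slopes to the right and down, at radius r is drawn at 1 + k1 r^2 times it, then the intrinsics apply), "rvec" (rotation vector, rad) and "tvec" (3), from world to camera coordinates, as OpenCV has them. Camera axes: x right, y down, z forward; pixel columns grow to the right and rows downward; lengths in m; the calibration is good to about 2 mm. A picture is of the moment at which its call begins.
- arm.sign_off(): hands the job in; it is judged then, once.
The state is a dict: "clock": time; "joints": joint angles; "dq": joint speeds; "joint_efforts": joint torques, N m; "position": TCP position; "ee_rot": TCP orientation; "force": force on the tool from outside, world axes, zero at the start; "ft_torque": the same for the moment, N m; "width": opening from 0.0 (shut) to 1.0 (fully open); "gripper_force": force on a finger pad.
Only numpy, scipy, OpenCV 4.12 (cv2) and the standard library are available. Lean on these libraries where they do the work, as an engineer would, in place of code of your own. Each camera call takes 0.05 s, during which the arm holds its last target. There are 200 camera calls.

## Task

Switch the test console's air to the nest on its deck that holds the valve head (the other nest is closed by an orange plug). First pull the red shut-off handle fully out, then, with it still out, slide the blue selector all the way against its end stop on the valve's side, and finally push the red handle fully home again. Never shift the selector while the red handle is in, let go of everything at the end, and leave the things standing around the console where they are.

Things in the scene. Friction and masses are not known exactly. Their poses are not given: they have to be found in the camera images.
- console: Fixed grey test console 286 x 432 x 331 mm (x, y, z); origin: centre of its underside, x to its back, y to its left, z up. Its control panel rises 25 deg from x=-133, z=96 to x=43, z=178 mm, facing up and to the front; behind it an upright wall. Two white 50 mm nests on the deck at x=45 mm, y=+150 (left) and -10 mm (right), a gauge at y=-130.
- deck_edge (a point): Middle of the lower front edge of the console's blue deck (console's x=-61 mm), 313 mm above the table, 432 mm wide along the console's y. The deck overhangs the panel, so the handles cannot be taken with an upright gripper: come in along the panel's normal, 25 deg from vertical, leaning towards the console's front.
- selector (a joint): Travel of the blue selector along the console's y: 0 in mid-track (y = 70 mm), +0.050 at the left end stop, -0.050 at the right end stop. Slides with about 3 N and stays where it is left.
- selector_grip (a point): Grip point in the middle of the blue selector paddle, 45 mm above the panel. Paddle: 60 mm long up the slope, 16 mm thick (across, y), standing from 13 to 60 mm above the panel. Frame: x up the slope, y sliding direction (console's y), z the panel's outward normal. The end stops are 12 mm high; the paddle's 40 mm wide foot meets them.
- shutoff (a joint): Travel of the red shut-off handle along the panel's normal: 0 home (pushed in), +0.038 fully out. Slides with about 4 N and stays where it is left.
- shutoff_grip (a point): Middle of the crossbar of the red shut-off T-handle (console's y=-130 mm), 53 mm above the panel when home; moves with the handle. Crossbar: 60 mm long up the slope, 18 mm thick across (y), 20 mm deep along the normal, on a 14 mm stem. Frame: x up the slope, y the console's y, z the panel's outward normal (pulling direction).
- test_valve: Valve head, black cap on a steel body, 50 x 50 x 124 mm, clamped upright in the left or the right nest on the deck (fixed). Origin at its foot, 343 mm above the table. Its nest is the one to select.
- plug: Orange blanking plug, 48 mm across and 42 mm high, fixed in the other nest. Origin at its foot.
- spare_valve: Bystander: loose valve head standing on the table left of the console, 50 x 50 x 120 mm; origin at the centre of its foot.
- tape: Bystander: roll of green tape lying flat on the table in front of the console, 90 x 90 x 19 mm; origin at the centre of its underside.
- grease_pot: Bystander: white pot with blue cap standing on the table right of the console, 45 mm across, 52 mm high; origin at the centre of its underside.

How it is judged:
On the way, in this order (a step that is already met when the one before it is completed fails the run):
1. the red handle is fully out (within 5 mm of its stop) (value of joint shutoff above 0.033 m), for 0.2 s.
2. with the red handle still out, the selector is at the end stop on the valve's side (within 3 mm) (value of joint shutoff above 0.033 m and ((y of test_valve in the frame of console above 0.07 m and value of joint selector above 0.047 m) or (y of test_valve in the frame of console below 0.07 m and value of joint selector below -0.047 m))), for 0.2 s.
At the end, for the whole second after the job is handed in: The selector stands within 3 mm of the end stop on the side of the nest that holds the valve, the red handle is home within 3 mm, and both are at rest (((y of test_valve in the frame of console above 0.07 m and value of joint selector above 0.047 m) or (y of test_valve in the frame of console below 0.07 m and value of joint selector below -0.047 m)) and value of joint shutoff below 0.003 m and velocity of joint selector between -0.005 and 0.005 m/s and velocity of joint shutoff between -0.005 and 0.005 m/s); the robot touches nothing.
It fails at once if the selector is shifted (more than 8 mm from its start, short of an end stop) while the red handle is not pulled out (less than 20 mm out) (value of joint shutoff below 0.02 m and distance of selector_grip from where it was at the start of the episode above 0.008 m and value of joint selector between -0.043 and 0.043 m).
It fails at once if a bystander is moved more than 30 mm (distance of any of spare_valve, tape, grease_pot from where it was at the start of the episode above 0.03 m).
It fails at once if the spare valve is tipped over (angle between spare_valve's own z axis and vertical above 0.6 rad).
It also fails if it takes over 58 s, if anything falls off the work surface, if the arm or the gripper's body presses on something with over 40 N, if the wrist force passes 120 N, or if a joint passes its speed limit or range.

## Working session

There is one attempt and no reset: what is moved stays moved. The work goes in short steps, Python scripts to look and compute and a tool call to move; the robot and the scene stay as the last step left them, time stands still between calls to the robot, and variables do not carry over. Pictures are saved under pics/ and viewed, at most 10 in all, crops included, and the job is handed in when it is done.

Besides the shell and the picture viewer there is one more tool, called after ">>>" as name([rows], argument=value, ...), one row to a line, values as JSON. jog_arm: Moves the arm, as the interface text tells. Its arguments: {"type":"object","properties":{"moves":{"type":"array"},"hand":{"type":"number"},"newtons":{"type":"number"}},"required":["moves"]}

```bash
mkdir -p pics
cat > h.py <<'E'
import numpy as np, cv2
from cell import arm
from scipy.spatial.transform import Rotation as R
def cam(n,save=None):
    d=arm.get_image(n)
    if save: cv2.imwrite('pics/'+save,d['color'][:,:,::-1])
    return d
def pts(d):
    """world point per pixel"""
    H,W=d['z_map'].shape
    u,v=np.meshgrid(np.arange(W),np.arange(H))
    xd=(u-d['cx'])/d['fx'];yd=(v-d['cy'])/d['fy'];x,y=xd.copy(),yd.copy()
    for _ in range(15):
        s=1+d['k1']*(x*x+y*y);x,y=xd/s,yd/s
    z=d['z_map'];P=np.stack([x*z,y*z,z],-1)-np.ravel(d['tvec'])
    W=P@R.from_rotvec(np.ravel(d['rvec'])).as_matrix()
    W[z==0]=np.nan
    return W
E
python3 - <<'E'
from h import *
a=[cam(n) for n in('side','top')]
import pickle;pickle.dump(a,open('a.pkl','wb'))
cv2.imwrite('pics/0.png',np.vstack([cv2.resize(d['color'][:,:,::-1],(480,300)) for d in a]))
cv2.imwrite('pics/1.png',a[0]['color'][:,:,::-1]);cv2.imwrite('pics/2.png',a[1]['color'][:,:,::-1])
for d in a:
    Rm=R.from_rotvec(np.ravel(d['rvec'])).as_matrix();print(-Rm.T@np.ravel(d['tvec']),Rm[2])
print(arm.observe())
E
```

```text
[0.27580301 1.3069951  0.76871236] [ 0.21155961 -0.89587977 -0.39069422]
[ 0.34543636 -0.01875808  1.47419322] [ 0.20003346  0.02224244 -0.97953657]
{'clock': 0.1, 'joints': array([ 1.13941513,  0.43513366,  0.02498788,  1.57399499, -0.01155668,
        1.13402606, -0.0751078 ]), 'dq': array([ 5.18940208e-04, -2.73586105e-03,  1.30547476e-04, -1.76521556e-03,
        8.90702683e-05, -1.03568797e-03,  1.17133819e-04]), 'joint_efforts': array([ 4.03298327e-03, -6.69130969e+01,  9.88321714e-01, -3.15149367e+01,
       -6.05589570e-02,  3.74049169e-02,  9.50584081e-05]), 'position': array([ 0.20157288, -0.59108565,  0.20634017]), 'ee_rot': array([-3.09791495e+00, -5.13791649e-01,  6.30530744e-04]), 'force': array([-0.29404044, -0.83858939,  0.93047168]), 'ft_torque': array([-0.0042722 , -0.00054864, -0.03636811]), 'gripper_force': 0.0, 'width': 0.9981406550814425}
```

View pics/1.png

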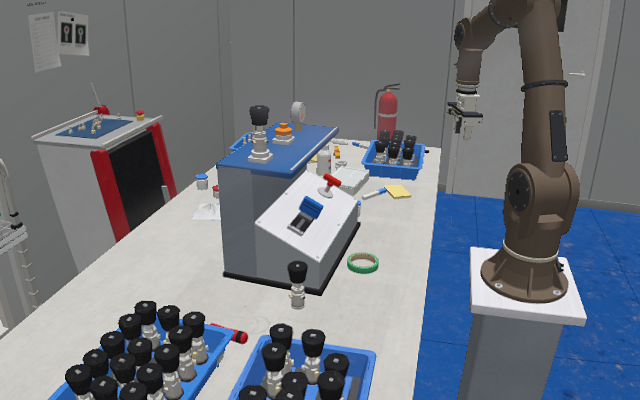

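View pics/2.png

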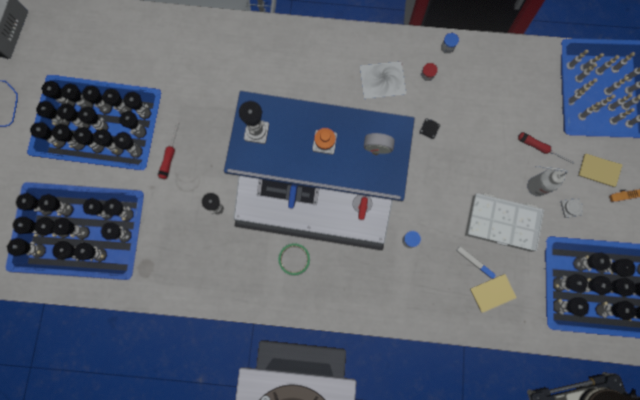

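The side view shows the valve head in the left nest (260,150) and the orange plug in the right one (283,132). The top view agrees: valve at (256,130), plug at (325,143), blue paddle at (292,195), red bar at (363,207). The selector therefore has to go left.

Run:
```python
from h import *
import pickle
s,t=pickle.load(open('a.pkl','rb'))
W=pts(t);c=t['color'].astype(int)
v,u=np.mgrid[0:400,0:640]
box=(u>220)&(u<420)&(v>85)&(v<215)
m=box&(abs(W[...,2]-.331)<.008)
r=cv2.minAreaRect(W[m][:,:2].astype(np.float32));print('deck',m.sum(),W[m][:,2].mean(),r)
# console frame: yaw
b=cv2.boxPoints(r);print(b)
(w,h)=r[1];ang=np.deg2rad(r[2])
e=np.array([np.cos(ang),np.sin(ang)]); f=np.array([-e[1],e[0]])
yax=e if w>h else f
if yax[1]<0:yax=-yax
xax=np.array([yax[1],-yax[0]]);print('yaw',np.arctan2(xax[1],xax[0]))
O3=None
ctr=np.array(r[0])
def loc(P): d=P[...,:2]-ctr;return np.stack([d@xax,d@yax,P[...,2]],-1)
red=lambda c:(c[...,0]>120)&(c[...,1]<60)&(c[...,2]<60)
blu=lambda c:(c[...,2]>110)&(c[...,0]<70)
for nm,d,bx in(('top',t,(340,385,190,225,278,305,184,212)),('side',s,(315,345,170,200,295,325,192,225))):
    Wd=pts(d);c=d['color'].astype(int)
    for q,fn,k in(('red',red,0),('blue',blu,4)):
        x=bx[k:k+4];mm=fn(c)&(u>x[0])&(u<x[1])&(v>x[2])&(v<x[3])
        P=Wd[mm];P=P[np.isfinite(P[:,0])];L=loc(P)
        print(nm,q,mm.sum(),np.median(P,0).round(4),'loc',np.median(L,0).round(4),np.percentile(L,5,0).round(3),np.percentile(L,95,0).round(3))
# panel plane and underside extents
L=loc(W);mm=box|((u>230)&(u<400)&(v>170)&(v<245));mm&=(c[...,0]<0) if 0 else mm
mm&=(t['color'].min(-1)>150)&(W[...,2]>.09)&(W[...,2]<.25)
A=L[mm];print('panel',len(A),np.linalg.lstsq(np.c_[A[:,:2],np.ones(len(A))],A[:,2],rcond=None)[0],np.percentile(A,1,0),np.percentile(A,99,0))
```

```text
deck 13397 0.33004335591396 ((0.7041949033737183, -0.0016299933195114136), (0.41983628273010254, 0.20682133734226227), 86.50543975830078)
[[ 0.5881812  -0.20485455]
 [ 0.79461795 -0.21746108]
 [ 0.8202086   0.20159456]
 [ 0.61377186  0.2142011 ]]
yaw -0.06099158212694029
top red 96 [ 0.5887 -0.1245  0.1966] loc [-0.1077 -0.1295  0.1966] [-0.129 -0.135  0.185] [-0.086 -0.124  0.205]
top blue 106 [0.602  0.0576 0.1932] loc [-0.1059  0.053   0.1932] [-0.128  0.047  0.181] [-0.083  0.059  0.202]
side red 89 [ 0.5892 -0.1188  0.1899] loc [-0.108  -0.1244  0.1899] [-0.13  -0.13   0.177] [-0.087 -0.118  0.201]
side blue 253 [0.6067 0.0638 0.1749] loc [-0.1014  0.0595  0.1749] [-0.129  0.054  0.15 ] [-0.077  0.064  0.198]
panel 4766 [4.67288195e-01 4.66406465e-04 1.77613468e-01] [-0.16939915 -0.19943521  0.09595162] [-0.06807883  0.20001145  0.14782554]
```

>>> jog_arm([
  [0,0,-0.05,0],
  [0,0,-0.1,0],
  [0,0,-0.15,0],
])

```text
clock: 0.48
position: [0.2016, -0.5911, 0.3582]
ee_rot: [-3.098, -0.514, 0.0]
force: [0.1, -0.9, -0.1]
width: 0.998
gripper_force: 0.0
```

>>> jog_arm([
  [0.01,-0.01,-0.06,0.0],
  [0.04,-0.035,-0.1,0.03],
  [0.08,-0.065,-0.14,0.06],
  [0.12,-0.1,-0.17,0.09],
  [0.16,-0.13,-0.2,0.12],
  [0.2,-0.162,-0.22,0.15],
  [0.24,-0.195,-0.24,0.18],
  [0.28,-0.227,-0.24,0.21],
  [0.32,-0.26,-0.24,0.24],
  [0.36,-0.29,-0.24,0.27],
  [0.4,-0.324,-0.24,0.3],
  [0.44,-0.357,-0.24,0.33],
  [0.48,-0.39,-0.24,0.36],
  [0.511,-0.414,-0.24,0.39],
  [0.511,-0.414,-0.24,0.39],
  [0.511,-0.414,-0.24,0.39],
])

```text
clock: 2.48
position: [0.552, -0.0334, 0.5956]
ee_rot: [3.14, -0.093, -0.001]
force: [0.5, 0.8, 0.9]
width: 1.003
gripper_force: 0.0
```

```bash
python3 -c "
from h import *
o=arm.observe();print(o['joints'],o['position'],R.from_rotvec(o['ee_rot']).as_matrix())"
```

```text
[-0.16884392  0.29227117  0.22727666  0.8540022  -0.07104531  2.00199446
 -1.61071247] [ 0.55200757 -0.03340593  0.59556572] [[ 9.98241075e-01 -5.92828858e-02 -5.44238930e-04]
 [-5.92831119e-02 -9.98241126e-01 -4.09162970e-04]
 [-5.19025321e-04  4.40707461e-04 -9.99999768e-01]]
```

>>> jog_arm([
  [0,0,-0.02,0],
  [0,0,-0.04,0],
  [0,0,-0.04,0],
])

```text
clock: 2.85
position: [0.5455, -0.0342, 0.6127]
ee_rot: [3.139, -0.096, 0.051]
force: [-0.5, 0.2, 0.3]
width: 1.0
gripper_force: 0.0
```

```bash
python3 -c "
from h import *
o=arm.observe();print(o['joints'],o['position'],R.from_rotvec(o['ee_rot']).as_matrix().round(4))"
```

```text
[-0.27231666  0.26951801  0.39282742  0.85451892 -0.11419993  2.00206413
 -1.57533866] [ 0.54554383 -0.03418013  0.61267782] [[ 9.976e-01 -6.090e-02  3.250e-02]
 [-6.090e-02 -9.981e-01 -1.800e-03]
 [ 3.250e-02 -1.000e-04 -9.995e-01]]
```

>>> jog_arm([
  [0,0,-0.03,0],
  [0,0,-0.06,0],
  [0,0,-0.09,0],
  [0,0,-0.12,0],
  [0,0,-0.12,0],
  [0,0,-0.12,0],
])

```text
clock: 3.6
position: [0.5263, -0.0322, 0.6555]
ee_rot: [-3.134, 0.096, -0.186]
force: [-0.3, 0.6, -0.2]
width: 0.999
gripper_force: 0.0
```

```bash
cat > st.py <<'E'
from h import *
o=arm.observe();print(o['clock'],o['joints'].round(3),o['position'].round(4));print(R.from_rotvec(o['ee_rot']).as_matrix().round(4))
E
python3 st.py
```

```text
3.6 [-0.466  0.21   0.648  0.849 -0.157  2.002 -1.543] [ 0.5263 -0.0322  0.6555]
[[ 0.9911 -0.0613  0.118 ]
 [-0.0614 -0.9981 -0.0026]
 [ 0.118  -0.0046 -0.993 ]]
```

>>> jog_arm([
  [0,0,0.03,0],
  [0,0,0.06,0],
  [0,0,0.06,0],
])

```text
clock: 3.98
position: [0.5327, -0.0317, 0.5943]
ee_rot: [-3.134, 0.095, -0.18]
force: [-0.6, 0.3, 0.1]
width: 1.002
gripper_force: 0.0
```

```bash
python3 st.py
```

```text
3.975 [-0.52   0.155  0.625  1.066 -0.103  1.833 -1.569] [ 0.5327 -0.0317  0.5943]
[[ 0.9916 -0.0603  0.1142]
 [-0.0604 -0.9982 -0.0022]
 [ 0.1141 -0.0048 -0.9935]]
```

>>> jog_arm([
  [0.03,0,-0.05,0],
  [0.06,0,-0.1,0],
  [0.09,0,-0.15,0],
  [0.12,0,-0.2,0],
  [0.15,0,-0.25,0],
  [0.18,0,-0.3,0],
  [0.18,0,-0.3,0],
  [0.18,0,-0.3,0],
])

```text
clock: 4.97
position: [0.5669, -0.0317, 0.8309]
ee_rot: [-2.965, 0.144, -0.813]
force: [0.0, -0.6, -0.3]
width: 1.002
gripper_force: 0.0
```

```bash
python3 st.py
```

```text
4.975 [ 0.136  0.234 -0.368  0.376  0.164  2.003 -1.757] [ 0.5669 -0.0317  0.8309]
[[ 0.8563 -0.0732  0.5112]
 [-0.107  -0.9936  0.037 ]
 [ 0.5052 -0.0864 -0.8587]]
```

```bash
cat > go.py <<'E'
from h import *
O=np.array([.7042,-.0016]);xa=np.array([.998,-.061]);ya=np.array([.061,.998])
def w(x,y,z): return np.r_[O+x*xa+y*ya,z]
n=np.r_[-.4226*xa,.9063]; sl=np.r_[.9063*xa,.4226]; cy=np.r_[ya,0]
RED=w(-.1035,-.1305,.1875); SEL=w(-.0996,.0525,.1796)
o=arm.observe();p=o['position'];M=R.from_rotvec(o['ee_rot']).as_matrix()
s=np.arctan2(M[:,0]@cy,-(M[:,1]@cy)); 
def to(T,name=''):  # T: grip point target
    print(name,'tool shift',((T+.008*M[:,2]-p)@M).round(4))
if __name__=='__main__':
    print(RED,SEL,'spin',s,'ang z to n',np.arccos(-M[:,2]@n), 'roll',np.arcsin(M[:,2]@cy))
    for b in(.25,.15,.08,0):to(RED-b*M[:,2],'red back %g'%b)
    for b in(.15,.08,0):to(SEL-b*M[:,2],'sel back %g'%b)
    print('n in tool',(n@M).round(4),'cy',(cy@M).round(4))
E
python3 st.py; python3 go.py
```

```text
4.975 [ 0.136  0.234 -0.368  0.376  0.164  2.003 -1.757] [ 0.5669 -0.0317  0.8309]
[[ 0.8563 -0.0732  0.5112]
 [-0.107  -0.9936  0.037 ]
 [ 0.5052 -0.0864 -0.8587]]
[ 0.5929465 -0.1255255  0.1875   ] [0.6080017 0.0568706 0.1796   ] spin -0.054690802400641884 ang z to n 0.1196071893550995 roll 0.06814474686243917
red back 0.25 tool shift [-0.2927  0.1469  0.3203]
red back 0.15 tool shift [-0.2927  0.1469  0.4203]
red back 0.08 tool shift [-0.2927  0.1469  0.4903]
red back 0 tool shift [-0.2927  0.1469  0.5703]
sel back 0.15 tool shift [-0.3033 -0.0348  0.4416]
sel back 0.08 tool shift [-0.3033 -0.0348  0.5116]
sel back 0 tool shift [-0.3033 -0.0348  0.5916]
n in tool [ 0.094  -0.073  -0.9929] cy [-0.0545 -0.996   0.0681]
```

>>> jog_arm([
  [-0.04,0.02,0,0],
  [-0.08,0.04,0.02,-0.01],
  [-0.12,0.06,0.05,-0.02],
  [-0.16,0.08,0.08,-0.03],
  [-0.2,0.1,0.12,-0.04],
  [-0.24,0.12,0.16,-0.055],
  [-0.27,0.14,0.2,-0.055],
  [-0.293,0.147,0.24,-0.055],
  [-0.293,0.147,0.28,-0.055],
  [-0.293,0.147,0.32,-0.055],
  [-0.293,0.147,0.36,-0.055],
  [-0.293,0.147,0.4,-0.055],
  [-0.293,0.147,0.42,-0.055],
  [-0.293,0.147,0.42,-0.055],
  [-0.293,0.147,0.42,-0.055],
])

```text
clock: 6.85
position: [0.5196, -0.1294, 0.3096]
ee_rot: [-2.983, 0.056, -0.815]
force: [0.7, -0.3, -0.2]
width: 1.0
gripper_force: 0.0
```

```bash
python3 st.py; python3 go.py; python3 -c "
from h import *
d=cam('wrist','3.png')"
```

```text
6.85 [ 0.555 -0.052 -0.267  2.065 -0.326  0.644 -1.11 ] [ 0.5196 -0.1294  0.3096]
[[ 0.8604 -0.0222  0.5091]
 [-0.048  -0.9981  0.0377]
 [ 0.5073 -0.0569 -0.8599]]
[ 0.5929465 -0.1255255  0.1875   ] [0.6080017 0.0568706 0.1796   ] spin 0.004559346115779352 ang z to n 0.11794600785564434 roll 0.06871034253269731
red back 0.25 tool shift [ 0.001   0.0015 -0.0995]
red back 0.15 tool shift [0.001  0.0015 0.0005]
red back 0.08 tool shift [0.001  0.0015 0.0705]
red back 0 tool shift [0.001  0.0015 0.1505]
sel back 0.15 tool shift [ 0.0012 -0.1805  0.0218]
sel back 0.08 tool shift [ 0.0012 -0.1805  0.0918]
sel back 0 tool shift [ 0.0012 -0.1805  0.1718]
n in tool [ 0.0957 -0.0679 -0.9931] cy [ 0.0045 -0.9975  0.0687]
```

View pics/3.png

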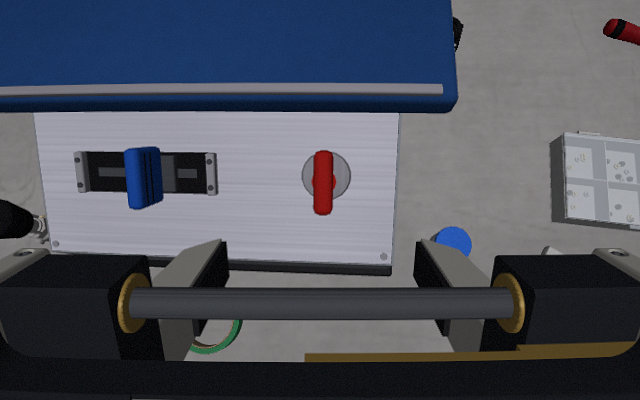

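The wrist view shows the red bar at (322,182), upright and centred between the fingers at columns 220 and 420. The blue paddle is at (144,177). I'll go in along the tool axis.

>>> jog_arm([
  [0,0,0.03,0],
  [0.001,0.001,0.06,0],
  [0.001,0.001,0.09,0],
  [0.001,0.001,0.12,0],
  [0.001,0.001,0.14,0],
  [0.001,0.001,0.15,0],
  [0.001,0.001,0.15,0],
  [0.001,0.001,0.15,0],
])

```text
clock: 7.9
position: [0.5959, -0.1245, 0.18]
ee_rot: [-2.983, 0.056, -0.814]
force: [0.3, -0.3, -0.2]
width: 1.0
gripper_force: 0.0
```

>>> jog_arm([
  [0,0,0,0],
  [0,0,0,0],
  [0,0,0,0],
  [0,0,0,0],
  [0,0,0,0],
  [0,0,0,0],
], hand=0.0, newtons=20)

```text
clock: 8.65
position: [0.5957, -0.1241, 0.1789]
ee_rot: [-2.983, 0.056, -0.812]
force: [0.1, 0.7, 0.3]
width: 0.398
gripper_force: 0.0
```

```bash
python3 st.py; python3 go.py
```

```text
8.65 [ 0.461  0.229 -0.294  2.128 -0.248  0.285 -1.197] [ 0.5957 -0.1241  0.1789]
[[ 0.8616 -0.0219  0.5072]
 [-0.0479 -0.9981  0.0383]
 [ 0.5054 -0.0573 -0.861 ]]
[ 0.5929465 -0.1255255  0.1875   ] [0.6080017 0.0568706 0.1796   ] spin 0.0047290677804770285 ang z to n 0.11638582483516749 roll 0.0692131034485585
red back 0.25 tool shift [ 0.0021  0.001  -0.2509]
red back 0.15 tool shift [ 0.0021  0.001  -0.1509]
red back 0.08 tool shift [ 0.0021  0.001  -0.0809]
red back 0 tool shift [ 0.0021  0.001  -0.0009]
sel back 0.15 tool shift [ 0.0023 -0.181  -0.1295]
sel back 0.08 tool shift [ 0.0023 -0.181  -0.0595]
sel back 0 tool shift [ 0.0023 -0.181   0.0205]
n in tool [ 0.0934 -0.0684 -0.9932] cy [ 0.0047 -0.9975  0.0692]
```

Still closing, so I'll wait.

>>> jog_arm([
  [0,0,0,0],
  [0,0,0,0],
  [0,0,0,0],
  [0,0,0,0],
  [0,0,0,0],
])

```text
clock: 9.28
position: [0.596, -0.1246, 0.1793]
ee_rot: [-2.983, 0.057, -0.813]
force: [-2.8, -3.6, 5.0]
width: 0.005
gripper_force: 2.4
```

The fingers closed fully (0.5 mm), so they missed the bar. I'll look.

```bash
python3 -c "
from h import *
a=cam('wrist');b=cam('side');c=cam('top')
s=cv2.resize(b['color'][110:260,220:380],(480,450))
t=cv2.resize(c['color'][150:270,230:420],(320,202))
w=cv2.resize(a['color'],(320,200))
im=np.zeros((450,800,3),np.uint8);im[:,:480]=s;im[:200,480:]=w;im[220:422,480:]=t
cv2.imwrite('pics/4.png',im[:,:,::-1])
o=arm.observe();print(o['force'],o['width'],o['joints'])"
```

```text
[-2.52411594 -4.14420971  5.05181545] 0.0024927148660239583 [ 0.46112976  0.22855956 -0.2932001   2.12793029 -0.24741129  0.28509917
 -1.19677085]
```

View pics/4.png

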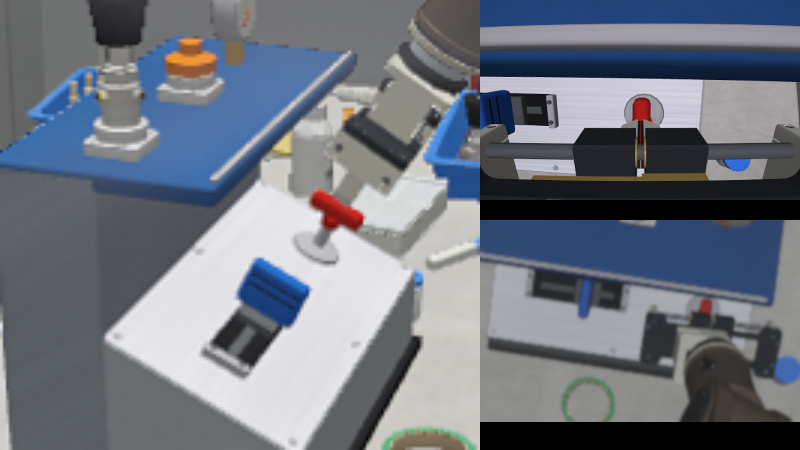

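The fingers closed beside or above the bar: in the wrist inset the bar lies beyond them at (640,108). I'll measure the bar again.

Run:
```python
from h import *
import go
v,u=np.mgrid[0:400,0:640]
for nm,x in(('side',(315,350,165,205)),('top',(330,400,180,230)),('wrist',(240,400,170,260))):
    d=cam(nm);Wd=pts(d);c=d['color'].astype(int)
    m=(c[...,0]>110)&(c[...,1]<60)&(c[...,2]<60)&(u>x[0])&(u<x[1])&(v>x[2])&(v<x[3])
    P=Wd[m];P=P[np.isfinite(P[:,0])];D=P-go.RED
    L=np.stack([D@go.sl,D@go.cy,D@go.n],-1)
    if len(L):print(nm,len(L),'slope/y/n rel grip',np.percentile(L,[3,50,97],axis=0).round(4).tolist())
g=go.p-.008*go.M[:,2]-go.RED;print('grasp pt rel',g@go.sl,g@go.cy,g@go.n)
t=go.p+.011*go.M[:,2]-go.RED;print('tip rel',t@go.sl,t@go.cy,t@go.n)
```

```text
side 113 slope/y/n rel grip [[-0.0299, 0.0007, -0.0141], [-0.0049, 0.0081, 0.0024], [0.0205, 0.0142, 0.0104]]
top 34 slope/y/n rel grip [[0.0105, -0.0049, 0.0024], [0.0168, 0.0013, 0.0087], [0.0244, 0.0072, 0.0112]]
wrist 1312 slope/y/n rel grip [[0.0064, -0.0077, 0.0038], [0.0167, -0.0003, 0.0095], [0.0257, 0.0069, 0.0112]]
grasp pt rel -0.0014822795780497235 0.0005191170612183017 -0.0007371262155195746
tip rel 0.00029890134613164935 0.001819998361168149 -0.01960770452447445
```

```bash
python3 -c "
from h import *
a=cam('wrist');b=cam('side')
s=cv2.resize(b['color'][150:220,300:370],(400,400),interpolation=cv2.INTER_CUBIC)
w=cv2.resize(a['color'][170:370,220:420],(400,400),interpolation=cv2.INTER_CUBIC)
cv2.imwrite('pics/5.png',np.hstack([s,w])[:,:,::-1])
d=pts(b)
for v in range(160,200,6): print(v,[tuple(d[v,u].round(3)) for u in (325,333,340,347)])
"
```

```text
160 [(np.float64(0.729), np.float64(-0.624), np.float64(0.066)), (np.float64(0.569), np.float64(-0.044), np.float64(0.279)), (np.float64(0.547), np.float64(-0.035), np.float64(0.284)), (np.float64(0.527), np.float64(-0.036), np.float64(0.286))]
166 [(np.float64(0.727), np.float64(-0.617), np.float64(0.042)), (np.float64(0.72), np.float64(-0.742), np.float64(-0.001)), (np.float64(0.548), np.float64(-0.042), np.float64(0.264)), (np.float64(0.526), np.float64(-0.032), np.float64(0.27))]
172 [(np.float64(0.725), np.float64(-0.614), np.float64(0.017)), (np.float64(0.583), np.float64(-0.111), np.float64(0.217)), (np.float64(0.56), np.float64(-0.105), np.float64(0.221)), (np.float64(0.527), np.float64(-0.041), np.float64(0.248))]
178 [(np.float64(0.61), np.float64(-0.122), np.float64(0.19)), (np.float64(0.585), np.float64(-0.124), np.float64(0.192)), (np.float64(0.642), np.float64(-0.515), np.float64(0.038)), (np.float64(0.615), np.float64(-0.516), np.float64(0.04))]
184 [(np.float64(0.624), np.float64(-0.186), np.float64(0.144)), (np.float64(0.584), np.float64(-0.121), np.float64(0.174)), (np.float64(0.562), np.float64(-0.118), np.float64(0.177)), (np.float64(0.601), np.float64(-0.449), np.float64(0.043))]
190 [(np.float64(0.608), np.float64(-0.116), np.float64(0.153)), (np.float64(0.597), np.float64(-0.183), np.float64(0.127)), (np.float64(0.576), np.float64(-0.193), np.float64(0.125)), (np.float64(0.599), np.float64(-0.443), np.float64(0.021))]
196 [(np.float64(0.603), np.float64(-0.099), np.float64(0.14)), (np.float64(0.586), np.float64(-0.135), np.float64(0.127)), (np.float64(0.568), np.float64(-0.157), np.float64(0.12)), (np.float64(0.55), np.float64(-0.183), np.float64(0.112))]
```

View pics/5.png

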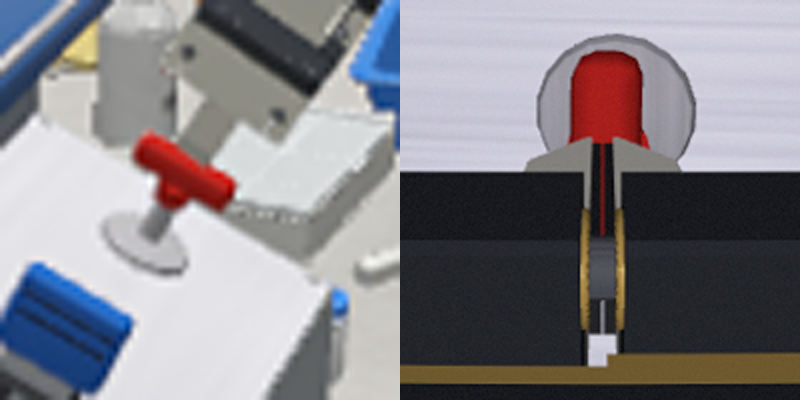

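The zoomed crops show the closed fingertips resting just on top of the bar, about 30 mm short of where the reported TCP should put them. The reported TCP and the cameras disagree, so I'll measure the fingertip in the start picture and now.

Run:
```python
from h import *
import go,pickle
s,t=pickle.load(open('a.pkl','rb'))
p0=np.array([.20157,-.59109,.20634]);M0=R.from_rotvec([-3.0979,-.5138,.0006]).as_matrix()
def tip(d,p,M,nm,r=.1):
    D=(pts(d)-p)@M; D=D[np.isfinite(D[...,0])]
    k=(abs(D[:,0])<.012)&(abs(D[:,1])<r)&(D[:,2]>-.13)&(D[:,2]<.03)
    h,e=np.histogram(D[k][:,2],np.arange(-.13,.031,.01));print(nm,dict(zip(e[:-1].round(3).tolist(),h.tolist())))
tip(s,p0,M0,'side start');tip(t,p0,M0,'top start')
tip(cam('side'),go.p,go.M,'side now',.03);tip(cam('wrist'),go.p,go.M,'wrist now',.03)
```

```text
side start {-0.13: 33, -0.12: 20, -0.11: 16, -0.1: 27, -0.09: 17, -0.08: 21, -0.07: 31, -0.06: 33, -0.05: 32, -0.04: 33, -0.03: 20, -0.02: 4, -0.01: 0, -0.0: 0, 0.01: 0, 0.02: 0}
top start {-0.13: 41, -0.12: 0, -0.11: 0, -0.1: 0, -0.09: 0, -0.08: 0, -0.07: 0, -0.06: 1, -0.05: 4, -0.04: 2, -0.03: 2, -0.02: 1, -0.01: 0, -0.0: 0, 0.01: 0, 0.02: 0}
side now {-0.13: 0, -0.12: 0, -0.11: 0, -0.1: 0, -0.09: 0, -0.08: 0, -0.07: 0, -0.06: 18, -0.05: 26, -0.04: 20, -0.03: 14, -0.02: 26, -0.01: 26, -0.0: 15, 0.01: 12, 0.02: 13}
wrist now {-0.13: 0, -0.12: 0, -0.11: 0, -0.1: 5, -0.09: 26, -0.08: 32, -0.07: 209, -0.06: 166, -0.05: 178, -0.04: 687, -0.03: 338, -0.02: 250, -0.01: 31, -0.0: 2, 0.01: 0, 0.02: 0}
```

The fingertips sit 30 mm behind the reported TCP in both poses, so the reported TCP is offset 30 mm along tool z. I'll correct for it: back off, open, and go 30 mm deeper.

>>> jog_arm([
  [0,0,-0.01,0],
  [0,0,-0.015,0],
  [0,0,-0.015,0],
  [0,0,-0.015,0],
  [0,0,-0.015,0],
  [0,0,-0.015,0],
  [0,0,-0.015,0],
  [0,0,-0.015,0],
], hand=0.065)

```text
clock: 10.78
position: [0.5881, -0.1247, 0.1918]
ee_rot: [-2.983, 0.056, -0.812]
force: [0.1, -0.7, 0.4]
width: 0.707
gripper_force: 0.0
```

>>> jog_arm([
  [0,0,0.01,0],
  [0.001,0,0.02,0],
  [0.002,0,0.03,0],
  [0.002,0,0.04,0],
  [0.002,0,0.044,0],
  [0.002,0,0.044,0],
  [0.002,0,0.044,0],
])

```text
clock: 11.65
position: [0.6122, -0.1232, 0.1552]
ee_rot: [-2.983, 0.056, -0.812]
force: [0.1, 0.3, -1.0]
width: 0.707
gripper_force: 0.0
```

```bash
sed -i 's/T+.008/T+.038/' go.py; python3 st.py; python3 go.py
```

```text
11.65 [ 0.431  0.287 -0.28   2.124 -0.232  0.229 -1.213] [ 0.6122 -0.1232  0.1552]
[[ 0.8614 -0.0219  0.5075]
 [-0.0479 -0.9981  0.0382]
 [ 0.5057 -0.0572 -0.8608]]
[ 0.5929465 -0.1255255  0.1875   ] [0.6080017 0.0568706 0.1796   ] spin 0.00475536637839579 ang z to n 0.1165993490552772 roll 0.06909438485020129
red back 0.25 tool shift [-1.000e-04  9.000e-04 -2.496e-01]
red back 0.15 tool shift [-1.000e-04  9.000e-04 -1.496e-01]
red back 0.08 tool shift [-0.0001  0.0009 -0.0796]
red back 0 tool shift [-0.0001  0.0009  0.0004]
sel back 0.15 tool shift [ 1.000e-04 -1.810e-01 -1.282e-01]
sel back 0.08 tool shift [ 1.00e-04 -1.81e-01 -5.82e-02]
sel back 0 tool shift [ 1.00e-04 -1.81e-01  2.18e-02]
n in tool [ 0.0938 -0.0683 -0.9932] cy [ 0.0047 -0.9975  0.069 ]
```

>>> jog_arm([
  [0,0.001,0,0],
  [0,0.001,0,0],
  [0,0.001,0,0],
  [0,0.001,0,0],
  [0,0.001,0,0],
  [0,0.001,0,0],
  [0,0.001,0,0],
  [0,0.001,0,0],
], hand=0.0, newtons=25)

```text
clock: 12.65
position: [0.6121, -0.1246, 0.1549]
ee_rot: [-2.983, 0.057, -0.812]
force: [0.1, -1.6, 0.4]
width: 0.198
gripper_force: 25.0
```

Gripped at 18 mm with 25 N. Now I'll pull along the normal.

>>> jog_arm([
  [0.0005,0,-0.005,0],
  [0.001,0,-0.01,0],
  [0.0014,-0.001,-0.015,0],
  [0.0019,-0.001,-0.02,0],
  [0.0024,-0.001,-0.025,0],
  [0.0028,-0.002,-0.03,0],
  [0.0033,-0.002,-0.035,0],
  [0.0036,-0.002,-0.038,0],
  [0.0037,-0.002,-0.039,0],
  [0.0037,-0.002,-0.039,0],
  [0.0037,-0.002,-0.039,0],
])

```text
clock: 14.02
position: [0.5958, -0.1235, 0.1896]
ee_rot: [-2.983, 0.056, -0.811]
force: [14.3, -3.8, -18.6]
width: 0.203
gripper_force: 25.0
```

```bash
cat > chk.py <<'E'
from h import *
import go
v,u=np.mgrid[0:400,0:640]
for nm in('side','top'):
    d=cam(nm);W=pts(d);c=d['color'].astype(int)
    ok=(u>200)&(u<420)&(v>150)&(v<250)
    for q,m in(('red',(c[...,0]>110)&(c[...,1]<60)&(c[...,2]<60)),('blue',(c[...,2]>100)&(c[...,0]<80))):
        D=W[m&ok]-(go.RED if q=='red' else go.SEL);D=np.stack([D@go.sl,D@go.cy,D@go.n],-1)
        D=D[(abs(D[:,0])<.04)&(abs(D[:,1])<(.03 if q=='red' else .09))&(abs(D[:,2])<.06)]
        if len(D):print(nm,q,len(D),'slope/y/n',np.percentile(D,[5,50,95],axis=0).round(4).tolist())
E
python3 st.py; python3 chk.py
```

```text
14.025 [ 0.458  0.213 -0.289  2.115 -0.243  0.315 -1.205] [ 0.5958 -0.1235  0.1896]
[[ 0.8619 -0.0216  0.5066]
 [-0.0479 -0.9981  0.0389]
 [ 0.5048 -0.0578 -0.8613]]
side red 54 slope/y/n [[-0.0294, -0.0011, 0.0336], [-0.0168, 0.0062, 0.0422], [0.0212, 0.0124, 0.0484]]
side blue 273 slope/y/n [[-0.0306, 0.0003, -0.026], [-0.005, 0.007, -0.003], [0.0205, 0.0117, 0.0159]]
top red 24 slope/y/n [[0.0135, -0.0054, 0.0422], [0.0197, -0.0006, 0.0464], [0.0249, 0.005, 0.0505]]
top blue 125 slope/y/n [[-0.0256, -0.006, 0.0086], [-0.0006, 0.0003, 0.0137], [0.0231, 0.0073, 0.0194]]
```

The bar has moved out about 37 mm and sits on its stop. I'll release it and retreat.

>>> jog_arm([
  [0,0,0.001,0],
  [0,0,0.001,0],
  [0,0,0.001,0],
  [0,0,0.001,0],
  [0,0,0.001,0],
  [0,0,0.001,0],
  [0,0,-0.03,0],
  [0,0,-0.06,0],
  [0,0,-0.07,0],
  [0,0,-0.07,0],
], hand=0.065)

```text
clock: 15.38
position: [0.5602, -0.1268, 0.2511]
ee_rot: [-2.983, 0.056, -0.814]
force: [0.5, -0.7, -0.9]
width: 0.709
gripper_force: 0.0
```

```bash
python3 st.py; python3 go.py; python3 chk.py
```

```text
15.375 [ 0.518  0.078 -0.299  2.094 -0.283  0.475 -1.163] [ 0.5602 -0.1268  0.2511]
[[ 0.861  -0.0223  0.5081]
 [-0.048  -0.9981  0.0375]
 [ 0.5064 -0.0567 -0.8605]]
[ 0.5929465 -0.1255255  0.1875   ] [0.6080017 0.0568706 0.1796   ] spin 0.004604329950949041 ang z to n 0.11688722169640478 roll 0.0684760605261526
red back 0.25 tool shift [-0.0041  0.0016 -0.1406]
red back 0.15 tool shift [-0.0041  0.0016 -0.0406]
red back 0.08 tool shift [-0.0041  0.0016  0.0294]
red back 0 tool shift [-0.0041  0.0016  0.1094]
sel back 0.15 tool shift [-0.0039 -0.1803 -0.0193]
sel back 0.08 tool shift [-0.0039 -0.1803  0.0507]
sel back 0 tool shift [-0.0039 -0.1803  0.1307]
n in tool [ 0.0946 -0.0677 -0.9932] cy [ 0.0046 -0.9975  0.0684]
side red 117 slope/y/n [[-0.0276, 0.0008, 0.0262], [-0.0038, 0.0069, 0.0399], [0.019, 0.0131, 0.0476]]
side blue 274 slope/y/n [[-0.0306, 0.0004, -0.0259], [-0.0052, 0.007, -0.0036], [0.0201, 0.0116, 0.0157]]
top red 96 slope/y/n [[-0.0135, -0.0048, 0.0413], [0.004, 0.0017, 0.0461], [0.0228, 0.0078, 0.0501]]
top blue 124 slope/y/n [[-0.0256, -0.0063, 0.0079], [-0.0006, 0.0002, 0.0139], [0.0242, 0.0075, 0.0184]]
```

>>> jog_arm([
  [0,-0.04,0,0],
  [0,-0.08,0,0],
  [-0.002,-0.12,0.01,0],
  [-0.004,-0.16,0.02,0],
  [-0.004,-0.18,0.04,0],
  [-0.004,-0.18,0.07,0],
  [-0.004,-0.18,0.1,0],
  [-0.004,-0.18,0.12,0],
  [-0.004,-0.18,0.13,0],
  [-0.004,-0.18,0.13,0],
  [-0.004,-0.18,0.13,0],
])

```text
clock: 16.85
position: [0.6265, 0.0585, 0.1476]
ee_rot: [-2.983, 0.056, -0.812]
force: [-0.5, 0.4, 0.2]
width: 0.704
gripper_force: 0.0
```

```bash
python3 st.py; python3 go.py|tail -2; python3 chk.py
```

```text
16.85 [-0.054  0.284 -0.206  2.151  0.659  0.228 -2.453] [0.6265 0.0585 0.1476]
[[ 0.8613 -0.0218  0.5076]
 [-0.0479 -0.9981  0.0385]
 [ 0.5058 -0.0575 -0.8607]]
sel back 0 tool shift [0.0004 0.0002 0.001 ]
n in tool [ 0.0939 -0.0687 -0.9932] cy [ 0.0047 -0.9974  0.0694]
side blue 115 slope/y/n [[-0.032, 0.0031, -0.025], [-0.0162, 0.0075, -0.0109], [0.022, 0.0118, 0.0093]]
top red 115 slope/y/n [[-0.0232, -0.0047, 0.0409], [0.0012, 0.0017, 0.046], [0.022, 0.008, 0.0496]]
top blue 40 slope/y/n [[0.0021, -0.0051, 0.0076], [0.0189, 0.001, 0.0129], [0.0261, 0.0072, 0.0172]]
```

Centred on the paddle. I'll close loosely without gripping and push with the right finger in steps.

>>> jog_arm([
  [0,0,0,0],
  [0,0,0,0],
  [0,0,0,0],
  [0,0,0,0],
  [0,-0.005,0,0],
  [0,-0.01,0.001,0],
  [0,-0.015,0.001,0],
  [0,-0.02,0.001,0],
  [0,-0.025,0.002,0],
  [0,-0.03,0.002,0],
  [0,-0.035,0.002,0],
  [0,-0.04,0.003,0],
  [0,-0.045,0.003,0],
  [0,-0.05,0.003,0],
  [0,-0.055,0.004,0],
  [0,-0.06,0.004,0],
  [0,-0.06,0.004,0],
], hand=0.026)

```text
clock: 19.08
position: [0.6299, 0.1196, 0.1472]
ee_rot: [-2.982, 0.054, -0.812]
force: [0.5, -1.0, -0.7]
width: 0.279
gripper_force: 0.3
```

```bash
python3 st.py; python3 go.py|tail -2; python3 chk.py
```

```text
19.075 [-0.261  0.298 -0.117  2.127  0.734  0.268 -2.64 ] [0.6299 0.1196 0.1472]
[[ 0.8615 -0.0204  0.5074]
 [-0.0469 -0.9981  0.0396]
 [ 0.5056 -0.0579 -0.8608]]
sel back 0 tool shift [ 0.0005  0.0612 -0.0035]
n in tool [ 0.0937 -0.0696 -0.9931] cy [ 0.0057 -0.9974  0.0705]
side blue 126 slope/y/n [[-0.0314, 0.0619, -0.0276], [-0.0155, 0.0654, -0.0137], [0.0217, 0.0702, 0.0017]]
top red 114 slope/y/n [[-0.0239, -0.0043, 0.0418], [0.0001, 0.0016, 0.0454], [0.0219, 0.0078, 0.0492]]
top blue 43 slope/y/n [[0.0021, 0.0519, 0.0015], [0.0199, 0.0584, 0.0135], [0.0257, 0.0646, 0.0199]]
```

>>> jog_arm([
  [0,-0.004,0,0],
  [0,-0.008,0.001,0],
  [0,-0.011,0.001,0],
  [0,-0.012,0.001,0],
  [0,-0.012,0.001,0],
])

```text
clock: 19.8
position: [0.6307, 0.1287, 0.1468]
ee_rot: [-2.985, 0.059, -0.812]
force: [1.2, -6.1, 0.6]
width: 0.281
gripper_force: 3.3
```

>>> jog_arm([
  [0,-0.002,0,0],
  [0,-0.004,0,0],
  [0,-0.004,0,0],
  [0,-0.004,0,0],
])

```text
clock: 20.3
position: [0.6308, 0.1289, 0.1467]
ee_rot: [-2.99, 0.065, -0.812]
force: [1.3, -15.0, 3.8]
width: 0.286
gripper_force: 7.4
```

```bash
python3 st.py; python3 chk.py
```

```text
20.3 [-0.315  0.302 -0.083  2.119  0.738  0.282 -2.671] [0.6308 0.1289 0.1467]
[[ 0.8619 -0.0293  0.5061]
 [-0.0518 -0.9982  0.0303]
 [ 0.5043 -0.0524 -0.8619]]
side blue 107 slope/y/n [[-0.0315, 0.0705, -0.0278], [-0.0155, 0.0746, -0.0152], [0.0214, 0.0788, 0.0]]
top red 113 slope/y/n [[-0.0225, -0.0043, 0.041], [0.0005, 0.0017, 0.0459], [0.022, 0.008, 0.0499]]
top blue 39 slope/y/n [[0.0038, 0.0619, -0.0063], [0.018, 0.068, 0.0139], [0.026, 0.0754, 0.0187]]
```

The selector is on the left stop, having moved 68 mm to y≈0.120. Now I'll back out and move above the red handle with the fingers shut.

>>> jog_arm([
  [0,0.004,0,0],
  [0,0.008,0,0],
  [0,0.008,0,0],
  [0,0.008,0,0],
  [0,0.008,-0.03,0],
  [0,0.008,-0.06,0],
  [0,0.008,-0.09,0],
  [0,0.02,-0.12,0],
  [0,0.05,-0.14,0],
  [0,0.09,-0.15,0],
  [0,0.13,-0.15,0],
  [0,0.17,-0.15,0],
  [0,0.21,-0.15,0],
  [0,0.25,-0.15,0],
  [0,0.25,-0.15,0],
  [0,0.25,-0.15,0],
], hand=0.04)

```text
clock: 22.4
position: [0.5491, -0.12, 0.2619]
ee_rot: [-2.983, 0.055, -0.811]
force: [0.1, 0.7, -0.4]
width: 0.433
gripper_force: 0.0
```

```bash
cat >> go.py <<'E'
    T=RED+.048*go_n if 0 else RED+.048*n
    print('push start (tips on bar top)',((T+.019*M[:,2]-p)@M).round(4))
E
python3 st.py; python3 go.py; python3 chk.py
```

```text
22.4 [ 0.222  0.024  0.004  2.12  -0.317  0.506 -1.143] [ 0.5491 -0.12    0.2619]
[[ 0.8617 -0.0214  0.5069]
 [-0.0476 -0.9981  0.0388]
 [ 0.5052 -0.0576 -0.8611]]
[ 0.5929465 -0.1255255  0.1875   ] [0.6080017 0.0568706 0.1796   ] spin 0.005078868641675466 ang z to n 0.11647712889643536 roll 0.06972356200968957
red back 0.25 tool shift [ 0.0004  0.0088 -0.126 ]
red back 0.15 tool shift [ 0.0004  0.0088 -0.026 ]
red back 0.08 tool shift [0.0004 0.0088 0.044 ]
red back 0 tool shift [0.0004 0.0088 0.124 ]
sel back 0.15 tool shift [ 0.0007 -0.1731 -0.0044]
sel back 0.08 tool shift [ 0.0007 -0.1731  0.0656]
sel back 0 tool shift [ 0.0007 -0.1731  0.1456]
n in tool [ 0.0932 -0.0689 -0.9932] cy [ 0.0051 -0.9974  0.0697]
push start (tips on bar top) [0.0049 0.0055 0.0574]
side red 117 slope/y/n [[-0.0277, -0.0004, 0.0267], [-0.0036, 0.0077, 0.0408], [0.0189, 0.0139, 0.0482]]
side blue 308 slope/y/n [[-0.0306, 0.0624, -0.0277], [-0.0046, 0.0739, -0.0034], [0.0202, 0.0781, 0.0157]]
top red 115 slope/y/n [[-0.0219, -0.005, 0.0422], [0.0011, 0.0014, 0.0459], [0.0222, 0.008, 0.0494]]
top blue 125 slope/y/n [[-0.0255, 0.0609, 0.0066], [0.0003, 0.0671, 0.0138], [0.0245, 0.0746, 0.0186]]
```

>>> jog_arm([
  [0.001,0.002,0,0],
  [0.003,0.003,0.01,0],
  [0.005,0.004,0.02,0],
  [0.005,0.004,0.03,0],
  [0.005,0.004,0.035,0],
  [0.005,0.004,0.035,0],
  [0.005,0.004,0.035,0],
  [0.005,0.004,0.045,0],
  [0.0048,0.004,0.055,0],
  [0.0045,0.005,0.06,0],
  [0.004,0.005,0.065,0],
  [0.0036,0.005,0.07,0],
  [0.003,0.006,0.075,0],
  [0.0027,0.006,0.08,0],
  [0.0022,0.006,0.085,0],
  [0.0018,0.006,0.09,0],
  [0.0014,0.007,0.094,0],
  [0.0014,0.007,0.094,0],
], hand=0.0, newtons=20)

```text
clock: 24.75
position: [0.5979, -0.1243, 0.1809]
ee_rot: [-2.983, 0.056, -0.811]
force: [-0.8, -0.4, -0.6]
width: 0.004
gripper_force: 0.0
```

```bash
python3 st.py; python3 chk.py
```

```text
24.75 [ 0.252  0.212 -0.05   2.137 -0.448  0.306 -1.008] [ 0.5979 -0.1243  0.1809]
[[ 0.8617 -0.0219  0.5069]
 [-0.048  -0.9981  0.0384]
 [ 0.5051 -0.0574 -0.8612]]
side red 114 slope/y/n [[-0.0289, 0.0005, -0.0104], [-0.0047, 0.0075, 0.0027], [0.0187, 0.0128, 0.0104]]
side blue 311 slope/y/n [[-0.0306, 0.0634, -0.028], [-0.0049, 0.0739, -0.0034], [0.0204, 0.0785, 0.0156]]
top red 28 slope/y/n [[0.0128, -0.0044, 0.0048], [0.0185, 0.001, 0.0088], [0.0249, 0.0067, 0.0116]]
top blue 125 slope/y/n [[-0.0261, 0.0607, 0.0057], [0.0005, 0.0673, 0.0141], [0.0243, 0.0743, 0.0193]]
```

Nearly home. I'll press until the stop shows in the force reading.

>>> jog_arm([
  [0,0,0.002,0],
  [0,0,0.003,0],
  [0,0,0.004,0],
  [0,0,0.004,0],
  [0,0,0.004,0],
])

```text
clock: 25.48
position: [0.599, -0.1245, 0.1798]
ee_rot: [-2.983, 0.057, -0.814]
force: [-25.1, 1.7, 30.3]
width: 0.004
gripper_force: 19.3
```

The 39 N reaction shows it is on the home stop. I'll retreat clear.

>>> jog_arm([
  [0,0,-0.004,0],
  [0,0,-0.02,0],
  [0,0,-0.05,0],
  [0,0,-0.08,0],
  [0,0,-0.11,0],
  [0,0,-0.12,0],
  [0,0,-0.12,0],
  [0,0,-0.12,0],
])

```text
clock: 26.48
position: [0.5389, -0.1285, 0.2801]
ee_rot: [-2.983, 0.056, -0.81]
force: [0.2, -0.8, -0.3]
width: 0.003
gripper_force: 0.0
```

```bash
python3 st.py; python3 chk.py; python3 -c "
from h import *
cam('side','9.png');print(arm.observe()['force'])"
```

```text
26.475 [ 0.231 -0.009  0.023  2.102 -0.313  0.563 -1.13 ] [ 0.5389 -0.1285  0.2801]
[[ 0.8623 -0.0217  0.506 ]
 [-0.0478 -0.9981  0.0387]
 [ 0.5042 -0.0576 -0.8617]]
side red 112 slope/y/n [[-0.0284, 0.0017, -0.0092], [-0.0044, 0.0079, 0.0037], [0.0187, 0.0146, 0.0106]]
side blue 308 slope/y/n [[-0.0306, 0.0637, -0.0275], [-0.0049, 0.0738, -0.0031], [0.0204, 0.0787, 0.0157]]
top red 109 slope/y/n [[-0.0232, -0.0047, 0.0021], [-0.0, 0.0015, 0.0082], [0.0228, 0.0074, 0.0127]]
top blue 123 slope/y/n [[-0.026, 0.0609, 0.009], [0.0003, 0.0672, 0.0144], [0.024, 0.0747, 0.0187]]
[ 0.37153745 -0.35396768 -0.02067042]
```

View pics/9.png

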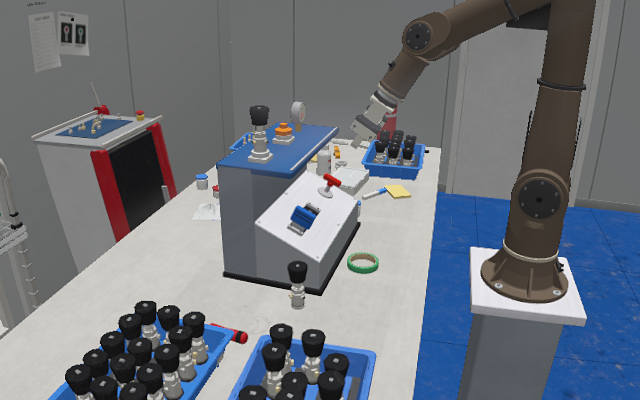

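The picture shows the paddle at its left end (304,218), the red handle home (330,184), and the spare valve and tape where they were. The gripper is clear. Handing in.

```bash
python3 -c "
from cell import arm
print(arm.sign_off())"
```

```text
the job is handed in; nothing more can be done
None
```

The job is handed in, with no verdict returned: I pulled the red handle fully out, slid the selector against its left end stop (the valve's side), pushed the handle home, and left the gripper clear and the spare valve and tape unmoved in the last picture (the grease pot I did not check at the end).

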